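# Fasten the weights box, then hold the heavier weight case over the balance

### The job

The balance is due its daily check and the two weight cases have just been taken out of the weights box: first swing the box's hasp down over its staple until it lies flat on the box. Then lift each of the two identical black cases clear of the counter, first the one nearer the weights box, then, with that one stood back upright on the counter, the one nearer the balance, and feel which is heavier (it has the brass weight inside; the other only a plastic blank). Finish while still holding the heavier case upright and still in the gripper over the middle of the balance pan, a few centimetres above it and not touching it, with the lighter case standing upright on the counter; do not let go.

Things in the scene. Friction and masses are not known exactly. Their poses are not given: they have to be found in the camera images.
- weights_box: Grey plastic box, fixed to the counter, 200 (x) by 170 (y) by 80 mm high, lid shut. Origin: centre of its underside; x points away from the robot at yaw 0, z up. On its flat top, on the middle line (y = 0), a steel hasp is hinged at x = -10 mm, and a steel staple (an upright loop 5 mm thick) stands from x = -60 to -76 mm, 18 mm high.
- hasp_hinge (a point): The hasp's hinge line, fixed to the box: at the box's x = -10 mm, y = 0, 84 mm above the counter (4 mm above the box's top). Its axes are the box's: the hinge line runs along y, and the closed hasp points along -x.
- hasp_end (a point): Middle of the free end of the hasp's strap, 80 mm from the hinge line. The strap is a steel plate 36 mm wide and 3 mm thick; it is solid from the hinge to 44 mm out, then has a slot 20 mm wide from 44 to 72 mm for the staple, then a solid end.
- hasp (a joint): Angle of the hasp, rad: 0 = closed, strap flat over the staple and pointing along the box's -x (towards the robot); 1.57 = strap upright; stop at 2.4 leaning back over the lid. Starts at 1.0 to 1.8. Light friction (0.016 N m) keeps it where it is left while steeper than about 0.9 rad; below about 0.5 rad it drops shut by its own weight. About 1 N pushes it over.
- case_a_center (a point): Centre (half-way up, 30 mm above the counter) of the weight case that starts nearer the weights box: a closed upright black plastic cylinder, 48 mm diameter, 60 mm high, screw cap ribbed, loose on the counter. z along its axis. Either case may be the heavier one, at random: about 260 to 410 g, against 80 to 140 g. The block inside has a few millimetres of play.
- case_b_center (a point): Centre (half-way up, 30 mm above the counter) of the weight case that starts nearer the balance; outwardly identical to the other.
- balance: White bench balance, fixed to the counter, 300 (x) by 200 (y) mm, body 46 mm high, display end towards the robot. Origin: centre of its underside; x away from the robot at yaw 0. The square steel pan is towards its far end.
- pan (a point): Middle of the top face of the balance's steel pan (150 by 160 mm), 69 mm above the counter; the pan does not move.
- tub: Bystander, leave alone: large white tub with a red lid, 96 mm diameter, 120 mm high, beyond the work. Origin under its centre.
- ointment_jar: Bystander, leave alone: small white jar, 44 mm diameter, 52 mm high, beyond the cases. Origin under its centre.
- spatula: Bystander, leave alone: steel spatula 200 mm long lying on the counter beyond the balance.
Not all that is in view belongs to the job. What is shaped like the part that bears case_a_center but blue or green is not meant.

How it is judged:
On the way, in this order (a step that is already met when the one before it is completed fails the run):
1. the hasp lies flat over its staple (within 0.08 rad), both cases still standing on the counter (value of joint hasp below 0.08 rad and height (world z) of case_a_center between 0.024 and 0.038 m and angle between each of case_a_center, case_b_center's own z axis and vertical below 0.15 rad and contact force between the fingers and case_a below 0.1 N and height (world z) of case_b_center between 0.024 and 0.038 m and contact force between the fingers and case_b below 0.1 N), for 0.2 s.
2. the case nearer the weights box is lifted at least 15 mm clear in the fingers, the other standing (height (world z) of case_a_center above 0.045 m and contact force between the fingers and case_a above 0.5 N and height (world z) of case_b_center between 0.024 and 0.038 m and angle between case_b_center's own z axis and vertical below 0.15 rad and contact force between the fingers and case_b below 0.1 N), for 0.2 s.
3. the case nearer the balance is lifted at least 15 mm clear in the fingers, the first standing upright on the counter again (height (world z) of case_b_center above 0.045 m and contact force between the fingers and case_b above 0.5 N and height (world z) of case_a_center between 0.024 and 0.038 m and angle between case_a_center's own z axis and vertical below 0.15 rad and contact force between the fingers and case_a below 0.1 N), for 0.2 s.
At the end, for the whole second after the job is handed in: Heavier case held still in the fingers, upright within 0.2 rad, within 45 mm of the pan's middle, underside 8 to 120 mm above the pan, not touching the balance; lighter case upright on the counter, not touched; hasp within 0.08 rad of closed (value of joint hasp below 0.08 rad and ((horizontal distance between case_a_center and pan below 0.045 m and z of case_a_center in the frame of pan between 0.038 and 0.15 m and angle between case_a_center's own z axis and vertical below 0.2 rad and linear speed of case_a below 0.03 m/s and contact force between the fingers and case_a above 0.5 N and contact force between case_a and balance below 0.1 N and contact force between case_a_c0 and anything else above 1.2 N and height (world z) of case_b_center between 0.024 and 0.038 m and angle between case_b_center's own z axis and vertical below 0.15 rad and contact force between the fingers and case_b below 0.1 N) or (horizontal distance between case_b_center and pan below 0.045 m and z of case_b_center in the frame of pan between 0.038 and 0.15 m and angle between case_b_center's own z axis and vertical below 0.2 rad and linear speed of case_b below 0.03 m/s and contact force between the fingers and case_b above 0.5 N and contact force between case_b and balance below 0.1 N and contact force between case_b_c0 and anything else above 1.2 N and height (world z) of case_a_center between 0.024 and 0.038 m and angle between case_a_center's own z axis and vertical below 0.15 rad and contact force between the fingers and case_a below 0.1 N))); the arm keeps its last pose, push and grip.
It fails at once if the tub is moved more than 30 mm (distance of tub from where it was at the start of the episode above 0.03 m).
It fails at once if the small jar is moved more than 30 mm (distance of ointment_jar from where it was at the start of the episode above 0.03 m).
It fails at once if the spatula is moved more than 30 mm (distance of spatula from where it was at the start of the episode above 0.03 m).
It fails at once if a case is tipped over (angle between any of case_a_center, case_b_center's own z axis and vertical above 0.8 rad).
It also fails if it takes over 72 s, if anything falls off the work surface, if the arm or the gripper's body presses on something with over 40 N, if the wrist force passes 120 N, or if a joint passes its speed limit or range.

### The arm

A 7-joint arm with a two-finger parallel gripper is mounted at the origin on the work surface. World frame = base frame: x ahead of the robot, y to its left, z up, the work surface at z = 0. Lengths are in m, angles in rad, forces in N, time in s.
With the tool pointing down it reaches from about 0.4 to 0.85 m from the base axis. Payload 6.9 kg.
Tool frame: the origin (TCP) lies midway between the tips of the shut fingers; the grasp point (between the pads) lies behind it (ctrl.pinch_z is the z of the grasp point in the tool frame, in m); z points along the fingers, y is the line along which they close (so a half turn about z gives the same grasp; the last joint's range is limited). The gripper opens to 85 mm and grips with 20 to 120 N. Pads are 22 mm wide; open, the fingers measure 114 mm over their backs; the gripper's body (76 mm by 85 mm) begins 54 mm behind the grasp point. The pads swing forward as they close: fully open they stand 13 mm farther back than shut.
Start: joints at [1.286, 0.507, -0.238, 1.5, 0.126, 1.149, -0.155], TCP at [0.237, -0.578, 0.231] pointing down, gripper open.
Joint ranges: [-3.08, 3.08], [-0.24, 2.05], [-1.43, 1.35], [0, 2.5], [-1.52, 4.66], [0.17, 1.96], [-2.89, 2.89]. Speed limits (rad/s): [2.39, 2.39, 3.14, 3.14, 3.14, 3.14, 3.14].

### API

Orientations are given as a unit quaternion [w, x, y, z].
In Python, from station import ctrl, get_state, vision, ticket, models gives the robot as it stands. Calls block until the motion is done:
- ctrl.movep(position, orientation): joint-space move of the TCP to a pose.
- ctrl.movel(position, frame=None, max_speed=0.15): straight line of the TCP; frame=None keeps the orientation; max_speed is the mean speed in m/s.
- ctrl.set_joints(angles): joint-space move.
- ctrl.ungrasp() and ctrl.close_gripper(force=None): open the fingers fully, or close them until they stop; force is the grip in N (None keeps the last).
- ctrl.pause(seconds).
- ctrl.ik(position, orientation): joint angles nearest the present ones, or None.
- get_state(): the state.
- vision.grab_frame(name): name is "scene" or "top"; returns (picture, depth): 400x640x3 uint8, blue, green, red; 400x640 float32, m along the optical axis (not along the pixel's ray), 0 where there is no reading.
- vision.camera_info(name): a dict with "mtx" (3x3 intrinsics, pixels), "R" (3x3) and "t" (3): a world point X has camera coordinates R X + t. Camera axes: x right, y down, z forward; pixel columns grow to the right and rows downward; lengths in m; the calibration is good to about 2 mm. A picture is of the moment at which its call begins. camera_info takes no time and is no camera call.
A pose or a line that the arm cannot do raises ctrl.Unreachable and nothing moves.
- ticket.close_job(): hands the job in; it is judged then, once.
Trained networks look in the newest picture that a camera, given by its name, has taken for a name from the list of things; names that differ only in an ending like _2 or _b are one class to them, and where a whole thing is asked for, a point or a joint stands for the part that bears it (a point fixed in the world has none). Each returns a list of dicts, best first, with "p" (0 to 1); they miss things now and then, are a little off and sometimes report something else, mostly with a low value. They report only what shows in the picture. A call takes as long as a camera call. They do not tell look-alikes from the thing itself.
- models.recognise(camera, target): "point" ([column, row] in pixels, amid what is visible of it).
- models.masks_of(camera, target): "mask" (400x640 bool, what is visible of it) and "point" ([column, row] in pixels, amid what is visible of it).
The state is a dict: "time": time; "qpos": joint angles; "qd": joint speeds; "tau": joint torques, N m; "tcp_pos": TCP position; "eef_rot": TCP orientation; "contact_force": force on the tool from outside, world axes, zero at the start; "wrist_torque": the same for the moment, N m; "width": finger opening in m; "gripper_force": force on a finger pad.
Only numpy, scipy, OpenCV 4.12 (cv2) and the standard library are available. Lean on these libraries where they do the work, as an engineer would, in place of code of your own. Each camera call takes 0.05 s, during which the arm holds its last target. There are 200 camera calls.

## Working session

There is one attempt and no reset: what is moved stays moved. The work goes in short steps, each a Python script; the robot and the scene stay as the last script left them, time stands still between calls to the robot, and variables do not carry over. Pictures are saved under pics/ and viewed, at most 10 in all, crops included, and the job is handed in when it is done.

```bash
mkdir -p pics; ls
cat > h.py <<'E'
import numpy as np, cv2
from station import ctrl, get_state, vision, ticket, models
def world(cam, depth, uv):
    i=vision.camera_info(cam); K=np.array(i["mtx"]);R=np.array(i["R"]);t=np.array(i["t"])
    uv=np.atleast_2d(uv).astype(int); z=depth[uv[:,1],uv[:,0]]
    c=np.c_[(uv[:,0]-K[0,2])/K[0,0]*z,(uv[:,1]-K[1,2])/K[1,1]*z,z]
    return (c-t)@R
def maskpts(cam,depth,m):
    v,u=np.nonzero(m&(depth>0)); return world(cam,depth,np.c_[u,v])
E
python3 - <<'E'
from h import *
print(get_state()["time"], ctrl.pinch_z)
for cam in("scene","top"):
    im,d=vision.grab_frame(cam); cv2.imwrite(f"pics/{cam}0.png",im); np.save(f"d_{cam}.npy",d)
    for n in("weights_box","hasp_end","case_a_center","balance","pan","tub","ointment_jar"):
        for r in models.masks_of(cam,n)[:5]:
            P=maskpts(cam,d,r["mask"])
            print(cam,n,round(r["p"],2),np.round(r["point"]),r["mask"].sum(), np.round(np.percentile(P,[2,50,98],axis=0),3).tolist() if len(P) else "")
E
```

```text
pics
0.0 -0.0187
scene weights_box 0.79 [444. 218.] 3987 [[0.492, 0.249, 0.003], [0.648, 0.331, 0.079], [0.696, 0.421, 0.141]]
scene hasp_end 0.5 [445. 191.] 272 [[0.565, 0.324, 0.084], [0.574, 0.341, 0.116], [0.582, 0.359, 0.165]]
scene case_a_center 0.94 [386. 224.] 361 [[0.62, 0.151, 0.005], [0.653, 0.173, 0.047], [0.661, 0.196, 0.061]]
scene case_a_center 0.81 [347. 213.] 308 [[0.513, 0.042, 0.0], [0.616, 0.063, 0.05], [0.627, 0.089, 0.062]]
scene case_a_center 0.63 [361. 251.] 1960 [[0.755, 0.051, 0.007], [0.819, 0.092, 0.089], [0.834, 0.137, 0.122]]
scene case_a_center 0.55 [315. 225.] 365 [[0.623, -0.048, 0.004], [0.658, -0.025, 0.046], [0.666, -0.003, 0.062]]
scene case_a_center 0.55 [371. 203.] 324 [[0.513, 0.115, 0.005], [0.544, 0.136, 0.045], [0.552, 0.161, 0.062]]
scene balance 0.79 [216. 200.] 3664 [[0.358, -0.445, 0.015], [0.569, -0.345, 0.053], [0.641, -0.259, 0.072]]
scene pan 0.9 [222. 197.] 3719 [[0.357, -0.446, 0.013], [0.569, -0.345, 0.053], [0.641, -0.259, 0.072]]
scene tub 0.83 [360. 252.] 1957 [[0.755, 0.05, 0.008], [0.819, 0.093, 0.089], [0.834, 0.137, 0.122]]
[... 470 characters left out ...]
0.503, 0.115, 0.013], [0.524, 0.136, 0.059], [0.545, 0.159, 0.063]]
top case_a_center 0.68 [330. 195.] 308 [[0.617, -0.047, 0.008], [0.639, -0.025, 0.059], [0.663, -0.002, 0.063]]
top case_a_center 0.68 [254. 205.] 332 [[0.611, 0.152, 0.0], [0.631, 0.172, 0.059], [0.656, 0.194, 0.063]]
top balance 0.65 [462. 252.] 9484 [[0.345, -0.452, 0.033], [0.482, -0.35, 0.056], [0.628, -0.26, 0.071]]
top pan 0.7 [466. 256.] 9750 [[0.343, -0.453, 0.023], [0.481, -0.351, 0.055], [0.63, -0.26, 0.071]]
top tub 0.6 [280. 142.] 1291 [[0.736, 0.051, 0.023], [0.768, 0.091, 0.118], [0.817, 0.133, 0.122]]
top ointment_jar 0.54 [332. 164.] 228 [[0.713, -0.051, 0.008], [0.727, -0.032, 0.05], [0.749, -0.014, 0.055]]
```

Run:
```python
from h import *
a=cv2.imread("pics/top0.png");b=cv2.imread("pics/scene0.png")
A=cv2.resize(a[120:340,120:540],(800,419),interpolation=3); cv2.imwrite("pics/c1.png",A)
B=cv2.resize(b[150:290,280:500],(800,509),interpolation=3); cv2.imwrite("pics/c2.png",B)
d=np.load("d_top.npy"); im=a
for uv in((296,212),(267,240),(330,195),(254,205)): print(uv,im[uv[1]-2:uv[1]+3,uv[0]-2:uv[0]+3].mean((0,1)).round())
r=models.masks_of("top","weights_box")[0]["mask"]; P=maskpts("top",d,r)
T=P[(P[:,2]>.074)&(P[:,2]<.083)]; print("box",cv2.minAreaRect(T[:,:2].astype(np.float32)))
r=models.masks_of("top","balance")[0]["mask"]; P=maskpts("top",d,r)
for lo,hi in((.04,.05),(.065,.073)):
    T=P[(P[:,2]>lo)&(P[:,2]<hi)]; print("bal",len(T),cv2.minAreaRect(T[:,:2].astype(np.float32)))
for c in("scene","top"):
  d=np.load(f"d_{c}.npy"); r=models.masks_of(c,"hasp_end")[0]["mask"]; P=maskpts(c,d,r); P=P[P[:,2]>.088]
  k=P[:,2].argsort(); print(c,"hasp low",P[k[:8]].mean(0).round(3),"high",P[k[-8:]].mean(0).round(3), np.percentile(P[:,1],[2,98]).round(3))
```

```text
(296, 212) [41. 42. 42.]
(267, 240) [156.  83.  48.]
(330, 195) [155.  81.  47.]
(254, 205) [ 64. 129.  53.]
box ((0.5902761816978455, 0.34077340364456177), (0.1689286231994629, 0.20582681894302368), 83.5898208618164)
bal 3004 ((0.48656517267227173, -0.3587486445903778), (0.299206405878067, 0.19876819849014282), 2.599108934402466)
bal 3726 ((0.5468834638595581, -0.35739800333976746), (0.14959676563739777, 0.16050194203853607), 2.6625173091888428)
scene hasp low [0.58  0.343 0.089] high [0.568 0.342 0.165] [0.324 0.358]
top hasp low [0.576 0.34  0.096] high [0.565 0.332 0.163] [0.325 0.353]
```

View pics/c1.png

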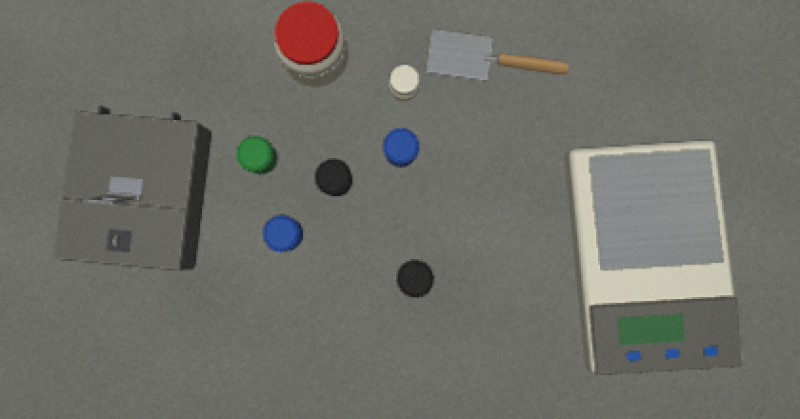

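View pics/c2.png

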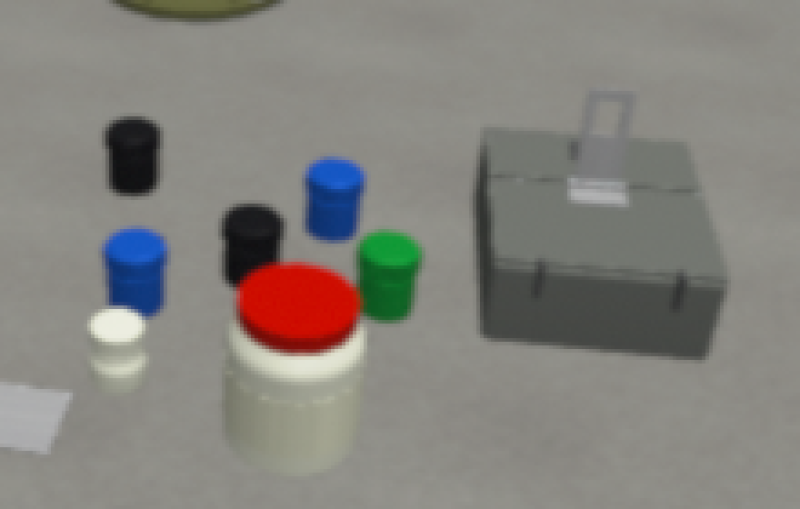

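The top picture shows, in full pixels, five cylinders. Black ones are at (295,213) and (338,266), blue at (268,242) and (330,197), and green at (254,201). The task asks for black cases, so case_a is (295,213), nearer the box, and case_b is (338,266), nearer the balance. The scene crop confirms both are black, and shows the hasp nearly upright at about 1.4 rad.

```bash
cat >> h.py <<'E'
from scipy.spatial.transform import Rotation as Ro
def down(a):
    y=np.array([np.cos(a),np.sin(a),0]);z=np.array([0,0,-1.]);x=np.cross(y,z)
    q=Ro.from_matrix(np.c_[x,y,z]).as_quat(); return [q[3],*q[:3]]
def best(p,a):
    """downward pose closing along angle a (mod pi), the nearer in joint space"""
    c=[(np.abs(np.array(j)-get_state()["qpos"]).max(),down(b)) for b in(a,a+np.pi) if (j:=ctrl.ik(list(p),down(b))) is not None]
    return min(c,key=lambda t:t[0])[1]
def top_centre(uv,d,r=16):
    u,v=np.meshgrid(np.arange(uv[0]-r,uv[0]+r),np.arange(uv[1]-r,uv[1]+r))
    P=world("top",d,np.c_[u.ravel(),v.ravel()]); P=P[(P[:,2]>.056)&(P[:,2]<.066)]
    return np.array(cv2.minEnclosingCircle(P[:,:2].astype(np.float32))[0]),np.median(P,axis=0)
def st(m=""):
    s=get_state(); print(m,round(s["time"],1),np.round(s["tcp_pos"],3),"F",np.round(s["contact_force"],2),"w",round(s["width"],3),"g",np.round(s["gripper_force"],1))
E
python3 - <<'E'
from h import *
d=np.load("d_top.npy")
for n,uv in(("A",(295,213)),("B",(338,266))): print(n,top_centre(uv,d))
yaw=np.deg2rad(-6.4); ex=np.array([np.cos(yaw),np.sin(yaw),0]); H=np.array([.580,.342,.084])
def tip(th,r,off): # point at radius r on the strap, offset off on the opening side
    return H+ex*(-r*np.cos(th)+off*np.sin(th))+np.array([0,0,r*np.sin(th)+off*np.cos(th)])
ctrl.close_gripper()
p=tip(1.42,.055,.045); hi=p+[0,0,.12]
q=best(hi,yaw+np.pi/2)
ctrl.movep(list(hi),q); st("hi")
ctrl.movel(list(p)); st("behind")
for th,r in((1.42,.058),(1.1,.055),(.8,.05),(.5,.045),(.3,.04)):
    ctrl.movel(list(tip(th,r,.014)),max_speed=.12); st(th)
ctrl.pause(.3)
im,dd=vision.grab_frame("scene"); cv2.imwrite("pics/h1.png",cv2.resize(im[150:290,360:500],(600,600)))
E
```

```text
A (array([0.5991016 , 0.06855033]), array([0.59956829, 0.06836008, 0.05954317]))
B (array([ 0.46177918, -0.03955146]), array([ 0.46120136, -0.03870933,  0.05906843]))
hi 5.2 [0.617 0.337 0.265] F [ 0.15 -0.31  0.04] w -0.0 g 0.0
behind 6.2 [0.616 0.339 0.146] F [-0.41  0.33  0.  ] w 0.0 g 0.0
1.42 6.6 [0.586 0.342 0.145] F [ 1.05  0.45 -0.02] w -0.0 g 0.0
1.1 6.9 [0.568 0.343 0.14 ] F [ 0.51 -0.17 -0.04] w -0.0 g 0.0
0.8 7.2 [0.556 0.345 0.129] F [ 0.05 -0.42  0.04] w -0.0 g 0.0
0.5 7.4 [0.548 0.345 0.118] F [-0.22 -0.27 -0.61] w -0.0 g 0.0
0.3 7.7 [0.546 0.346 0.109] F [-0.99  0.76 -0.63] w 0.0 g 0.0
```

View pics/h1.png

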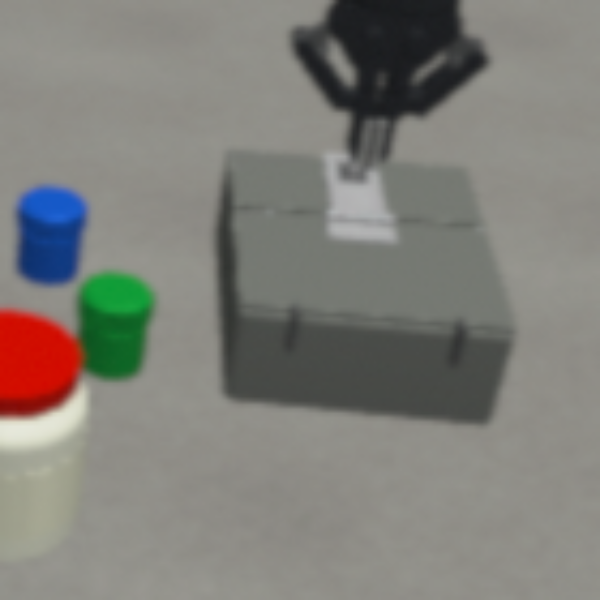

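The hasp now lies flat over the staple, with its slot at crop (350,170). I'll press it lightly to confirm, then lift case A.

```bash
cat >> h.py <<'E'
def pick(c,a,z=.022):
    hi=[c[0],c[1],.19]; q=best(hi,a)
    ctrl.movep(hi,q); ctrl.movel([c[0],c[1],z],max_speed=.12)
    st("at"); ctrl.pause(.2); f0=get_state()["contact_force"][2]
    ctrl.close_gripper(30); st("closed")
    return q
def weigh():
    f=[]
    for _ in range(10): ctrl.pause(.08); f.append(get_state()["contact_force"][2])
    return np.mean(f),np.std(f)
E
python3 - <<'E'
from h import *
x,y=.548,.346
for z in(.100,.094,.091,.089,.087):
    ctrl.movel([x,y,z],max_speed=.05); st()
    if get_state()["contact_force"][2]>2.5: break
im,d=vision.grab_frame("top")
A=top_centre((295,213),d)[0]; B=top_centre((338,266),d)[0]; print(A,B)
ctrl.movel([x,y,.19]); ctrl.ungrasp()
ctrl.pause(.3); print("empty",weigh())
pick([.599,.0685],np.deg2rad(20))
s=get_state()["tcp_pos"]; ctrl.movel([s[0],s[1],s[2]+.05],max_speed=.08); ctrl.pause(.5)
print("A held",weigh()); st()
im,d=vision.grab_frame("scene"); cv2.imwrite("pics/A1.png",cv2.resize(im[120:290,260:480],(776,600)))
np.save("d1.npy",d)
E
```

```text
8.4 [0.548 0.346 0.099] F [ 0.03 -0.09  1.12] w -0.0 g 0.0
 8.6 [0.548 0.346 0.094] F [-0.16  0.83  0.02] w -0.0 g 0.0
 8.9 [0.548 0.346 0.091] F [ 0.97 -0.11  0.71] w 0.0 g 0.0
 9.1 [0.548 0.346 0.089] F [ 0.27  0.05 -0.22] w 0.0 g 0.0
 9.4 [0.548 0.346 0.087] F [-0.61  0.14  0.45] w -0.0 g 0.0
[0.5993759  0.06872427] [0. 0.]
empty (np.float64(-0.18069095388518344), np.float64(0.4282180588213227))
at 14.8 [0.599 0.069 0.023] F [-0.19  0.95 -0.36] w 0.086 g 0.0
closed 15.5 [0.599 0.069 0.022] F [ 0.27 -0.54  2.44] w 0.047 g 31.1
A held (np.float64(-3.7114462420444516), np.float64(0.584032153456777))
 17.6 [0.599 0.069 0.072] F [ 0.    0.18 -4.62] w 0.047 g 31.4
  return _methods._mean(a, axis=axis, dtype=dtype,
  ret = um.true_divide(
```

View pics/A1.png

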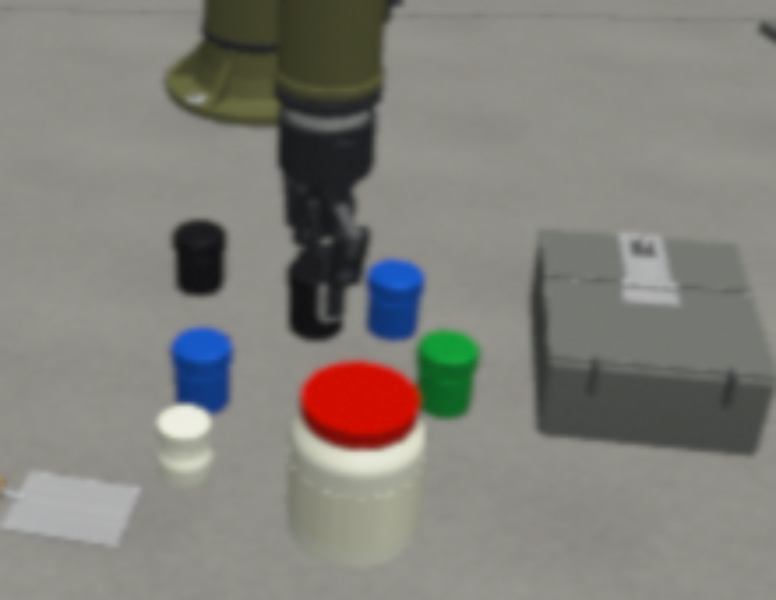

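Case A hangs upright at crop (315,300) and reads about 3.5 N, which suggests the brass. Case B still stands at (200,258). I'll put A back, lift B and compare.

Run:
```python
from h import *
s=get_state()["tcp_pos"]
ctrl.movel([s[0],s[1],.030],max_speed=.08); ctrl.movel([s[0],s[1],.0222],max_speed=.03); ctrl.pause(.2); st("down")
ctrl.ungrasp(); ctrl.pause(.2); ctrl.movel([s[0],s[1],.19],max_speed=.15)
pick([.4615,-.039],np.deg2rad(20))
s=get_state()["tcp_pos"]; ctrl.movel([s[0],s[1],s[2]+.05],max_speed=.08); ctrl.pause(.5)
print("B held",weigh()); st()
im,d=vision.grab_frame("scene"); cv2.imwrite("pics/B1.png",cv2.resize(im[120:290,260:480],(776,600)))
im,d=vision.grab_frame("top"); print("A",top_centre((295,213),d))
```

```text
down 18.9 [0.599 0.069 0.022] F [ 0.08  0.62 -2.56] w 0.047 g 31.5
at 23.1 [ 0.462 -0.039  0.022] F [0.19 0.13 0.12] w 0.085 g 0.0
closed 23.8 [ 0.462 -0.039  0.022] F [-0.51  0.33  4.76] w 0.048 g 30.5
B held (np.float64(-0.7368102272139531), np.float64(0.40613638973861754))
 25.9 [ 0.462 -0.039  0.072] F [ 0.36 -0.06 -0.24] w 0.047 g 31.0
A (array([0.59968883, 0.06769492]), array([0.59942886, 0.06828028, 0.05928216]))
```

View pics/B1.png

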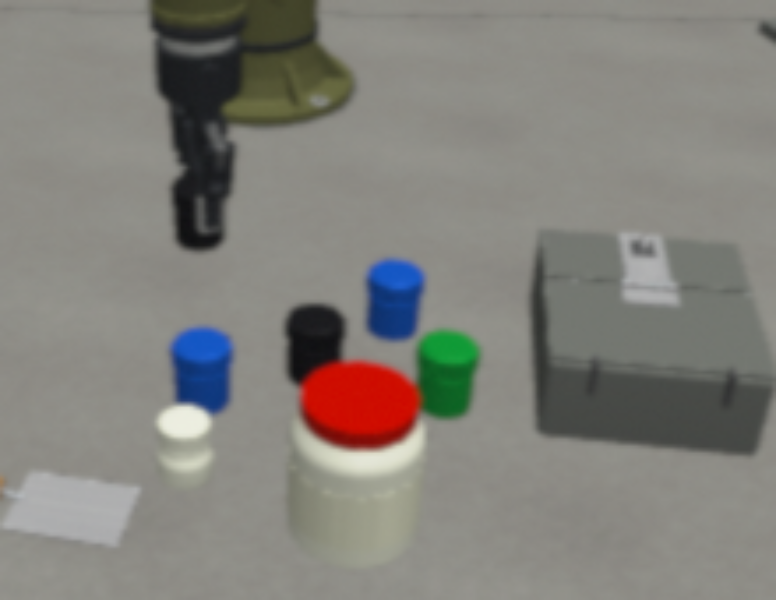

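Case B is the light one, at about 0.7 N against 3.5 N, and A is standing upright at crop (315,345). I'll set B down, pick A again and carry it over the pan.

Run:
```python
from h import *
s=get_state()["tcp_pos"]
ctrl.movel([s[0],s[1],.030],max_speed=.08); ctrl.movel([s[0],s[1],.0222],max_speed=.03); ctrl.pause(.2); st("down")
ctrl.ungrasp(); ctrl.pause(.2); ctrl.movel([s[0],s[1],.19],max_speed=.15)
q=pick([.5993,.0683],np.deg2rad(20))
s=get_state()["tcp_pos"]; ctrl.movel([s[0],s[1],.22],max_speed=.12)
P=[.547,-.357]
ctrl.movel([*P,.22],max_speed=.12); ctrl.movel([*P,.136],max_speed=.08); ctrl.pause(.5)
print("held",weigh()); st()
im,d=vision.grab_frame("scene"); cv2.imwrite("pics/end_s.png",im)
im,d=vision.grab_frame("top"); cv2.imwrite("pics/end_t.png",im)
print("B",top_centre((338,266),d))
```

```text
down 27.3 [ 0.462 -0.039  0.022] F [-0.25  0.11  1.04] w 0.048 g 31.1
at 31.5 [0.6   0.068 0.023] F [-0.13  0.16 -0.29] w 0.086 g 0.0
closed 32.1 [0.6   0.068 0.022] F [0.15 0.01 2.82] w 0.047 g 31.0
held (np.float64(-3.4712787725818517), np.float64(0.5429244211024866))
 40.2 [ 0.547 -0.357  0.136] F [ 0.52 -0.07 -3.85] w 0.047 g 31.4
B (array([ 0.46227136, -0.03836793]), array([ 0.46154652, -0.03851623,  0.05929815]))
```

View pics/end_s.png

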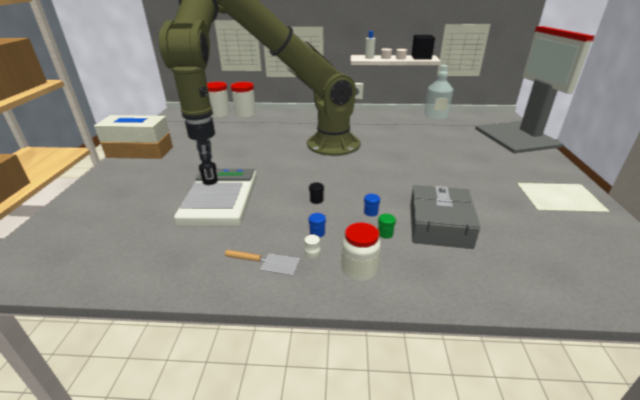

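Case A is held over the pan at (208,175), B stands at (316,192), and the hasp is shut at (443,196). I'm handing the job in.

```bash
python3 -c "
from h import *
print(ticket.close_job())"
```

```text
the job is handed in; nothing more can be done
None
```

The job is handed in (no verdict came back): hasp shut, the heavier case A (about 3.5 N against 0.7 N) held still about 45 mm above the middle of the pan, and the lighter case B standing upright on the counter.

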